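# Clamp the tablet bottle in the bottle vise

## Robot

A 6-joint arm with a two-finger parallel gripper is mounted at the origin on the work surface. World frame = base frame: x ahead of the robot, y to its left, z up, the work surface at z = 0. Lengths are in mm, angles in rad, forces in N, time in s.
With the tool pointing down it reaches from about 350 to 775 mm from the base axis. Payload 7.3 kg.
Tool frame: the origin (TCP) lies on the centre line of the jaws, within the pads' length; the fingertips stand 14 mm ahead of it and the grasp point (between the pads) lies 5 mm behind it; z points along the fingers, y is the line along which they close (so a half turn about z gives the same grasp; the last joint's range is limited). The gripper opens to 92 mm and grips with 3 to 60 N. Pads are 19 mm wide; open, the fingers measure 130 mm over their backs; the gripper's body (75 mm by 190 mm) begins 47 mm behind the grasp point.
Start: joints at [-1.414, 0.342, 1.524, -0, 1.275, -0.146], TCP at [156.574, -501.127, 240.741] pointing down, gripper open.
Joint ranges: [-2.53, 2.53], [-0.77, 2.02], [0.04, 2.7], [-1, 4.14], [0.28, 2.66], [-3.11, 3.11]. Speed limits (rad/s): [2.57, 2.57, 3.14, 3.14, 3.14, 3.14].

## Interface

Orientations are given as [roll, pitch, yaw] about the fixed x, y, z axes, in that order (R = Rz(yaw) Ry(pitch) Rx(roll)).
In Python, from plant import get_obs, capture, bot, spot_in, trace, pinpoint gives the robot as it stands.
- The arm moves only by the tool play_rows, never from a script. Its argument "rows" is a list of rows, each a list of 2 entries, a list of its own where there are three numbers: the shift along the world's x, y, z in units of 3 cm (1.0 is 3 cm), then the turn, a rotation vector about the world's x, y, z in units of 8 degrees (1.0 is 8 degrees). A call has 1 to 12 rows; each row shifts and turns the commanded pose from where the row before left it; what a row does not reach is not made up. A row lasts 1/8 s, in which the tool goes at most 62.5 mm and 10.7 degrees, less where a joint would pass 70% of its speed; a pose out of reach is approached as far as the arm can. A call with a number of a shift or a turn outside -1 to 1 is refused whole. A call with a gripper value outside its range is refused whole. "hand" is the opening, from -1 (shut) to 1 (fully open), set as the call begins (left out, the last holds). The fingers move at their own pace and stop on an object; the grip force is fixed at half the most. Time passes only in rows, so rows that do not move let the fingers close. It gives the time, the measured TCP pose, the force, the opening and the grip force at its end, in the units of the state.
- get_obs(): the state, without advancing time (a new reading comes with each control period).
- capture(name): name is "scene" or "top"; returns a dict with "frame" (400x640x3 uint8, red, green, blue), "fov_y" (degrees; the focal length in pixels is half the picture's height over the tangent of half this angle, whatever the lens; pixels are square), "cx", "cy" (the principal point, pixels), "rvec" (rotation vector, rad) and "tvec" (3), from world to camera coordinates, as OpenCV has them. Camera axes: x right, y down, z forward; pixel columns grow to the right and rows downward; lengths in mm; the calibration is good to about 2 mm. A picture is of the moment at which its call begins. There is no depth.
- bot.close_job(): hands the job in; it is judged then, once.
Trained networks look in the newest picture that a camera, given by its name, has taken for a name from the list of things; names that differ only in an ending like _2 or _b are one class to them, and where a whole thing is asked for, a point or a joint stands for the part that bears it (a point fixed in the world has none). Each returns a list of dicts, best first, with "p" (0 to 1); they miss things now and then, are a little off and sometimes report something else, mostly with a low value. They report only what shows in the picture. A call takes as long as a camera call.
- spot_in(query, camera): "at" ([row, column] in pixels, amid what is visible of it).
- trace(query, camera): "mask" (400x640 bool, what is visible of it) and "at" ([row, column] in pixels, amid what is visible of it).
- pinpoint(query, camera): "at" ([row, column] in pixels: a listed point, or the origin of a listed thing).
The state is a dict: "time": time; "joint_positions": joint angles; "dq": joint speeds; "tau": joint torques, N m; "tool_pos": TCP position; "tcp_rot": TCP orientation; "contact_force": force on the tool from outside, world axes, zero at the start; "moment": the same for the moment, N m; "grip_width": finger opening in mm; "finger_force": force on a finger pad.
Only numpy, scipy, OpenCV 4.12 (cv2) and the standard library are available. Lean on these libraries where they do the work, as an engineer would, in place of code of your own. Each camera call takes 0.05 s, during which the arm holds its last target. There are 200 camera calls.

## Task

Clamp the white bottle upright in the bottle vise: flip the red cam lever to free the jaw, open the jaw, stand the bottle on the bed in front of the V block, close the jaw until it holds the bottle firmly against the V, and then flip the lever all the way back to lock it. Never force the jaw along while the lever is locked, keep the bottle upright throughout, and leave the amber and green bottles, the pen cup and the spare cap where they stand.

Things in the scene. Friction and masses are not known exactly. Their poses are not given: they have to be found in the camera images.
- vise: Bottle vise fixed to the counter: an aluminium bed 80 (x) by 220 (y) mm, its top 30 mm above the counter, with a fixed blue V block at its +y end and a blue jaw that slides along its y. Origin under the centre of the bed, on the counter; may stand on the left or right of the robot, yawed up to 0.35 rad. The V block and the jaw rise 40 mm above the bed (70 mm above the counter); the V opens to -y.
- seat (a point): Point fixed on the bed's top (30 mm above the counter), 68 mm to +y of the vise's origin: where the white bottle's axis is when the bottle touches both faces of the V. Axes as the vise's.
- jaw (a joint): Opening of the jaw in m, 0 to 0.075; it grows as the jaw moves away from the V (to the vise's -y). At 0 the jaw's face is 5 mm past the seat point; it touches a white bottle that sits in the V at 0.030, and starts too closed for the bottle. Slides with about 2 N when the lever is free, held by the cam when locked.
- jaw_face (a point): Point on the jaw's flat rubber face (70 mm wide), level with the bed's top; moves with the jaw. Axes as the vise's; the face looks to +y.
- tab (a point): Top centre of the black finger tab on the jaw, for sliding it by hand: 14 (x) by 16 (y) mm, standing from 70 to 105 mm above the counter, 20 mm behind the jaw's face.
- lever (a joint): Angle of the red cam lever on the jaw, in rad, 0 to 1.22. 0: leaning 35 degrees to the vise's -x, free. 0.61: upright. 1.22: leaning 35 degrees to the vise's +x, locked (over-centre, stays). It turns about an axis along the vise's y and starts locked; about 10 N at the ball flips it.
- lever_pivot (a point): The lever's pivot, 47 mm above the counter, 70 mm behind the jaw's face; moves with the jaw.
- lever_tip (a point): Centre of the 18 mm red ball at the lever's end, 65 mm from the pivot; the lever's bar is 12 mm thick.
- tray: Low grey tray, 80 (x) by 215 (y) mm, walls 14 mm high and 4 mm thick, in which three bottles stand in a row along its y, 67 mm apart, in any order. Origin under its centre; its floor is 5 mm above the counter.
- white_bottle: White tablet bottle with white cap: 50 mm in diameter, 90 mm tall (body to 68 mm, above it a cap 47 mm wide). Origin at the centre of its underside, z up its axis. About 0.12 kg.
- amber_bottle: Amber bottle with white cap, 44 mm in diameter, 90 mm tall; not to be disturbed. Origin at the centre of its underside.
- green_bottle: Green bottle with black cap, 44 mm in diameter, 84 mm tall; not to be disturbed. Origin at the centre of its underside.
- pen_cup: Grey cup, 68 mm wide and 90 mm tall, with pens up to 136 mm high; not to be disturbed. Origin at the centre of its underside.
- spare_cap: Loose white cap lying on the counter, 48 mm in diameter, 14 mm tall; not to be disturbed. Origin at the centre of its underside.

How it is judged:
By the outcome, as a careful person would: the job done as asked, in the order asked, and still so for the second after the job is handed in, with the robot touching nothing.
It also fails if it takes over 72 s, if anything falls off the work surface, if the arm or the gripper's body presses on something with over 40 N, if the wrist force passes 120 N, or if a joint passes its speed limit or range.

## Working session

There is one attempt and no reset: what is moved stays moved. The work goes in short steps, Python scripts to look and compute and a tool call to move; the robot and the scene stay as the last step left them, time stands still between calls to the robot, and variables do not carry over. Pictures are saved under pics/ and viewed, at most 10 in all, crops included, and the job is handed in when it is done.

Besides the shell and the picture viewer there is one more tool, called after "Emit:" in YAML: its name, and indented under it one key for each argument. play_rows: Moves the arm, as the interface text tells. Shifts and turns lie within -1 to 1; 1 stands for 3 cm of shift or 8 degrees of turn. Its arguments: {"type":"object","properties":{"rows":{"type":"array"},"hand":{"type":"number"}},"required":["rows"]}

```bash
mkdir -p pics
cat > h.py <<'E'
import numpy as np, cv2
from plant import *
def cam(n):
    c=capture(n); f=200/np.tan(np.radians(c['fov_y'])/2)
    K=np.array([[f,0,c['cx']],[0,f,c['cy']],[0,0,1]]); R=cv2.Rodrigues(np.array(c['rvec'],float))[0]; t=np.array(c['tvec'],float).reshape(3)
    return dict(K=K,R=R,t=t,P=K@np.c_[R,t],img=c['frame'])
def tri(a,pa,b,pb):
    X=cv2.triangulatePoints(a['P'],b['P'],np.array(pa[::-1],float).reshape(2,1),np.array(pb[::-1],float).reshape(2,1))
    return (X[:3]/X[3]).ravel()
def onz(c,p,z):
    d=c['R'].T@np.linalg.inv(c['K'])@np.array([p[1],p[0],1.]); o=-c['R'].T@c['t']
    return o+d*(z-o[2])/d[2]
def proj(c,X):
    q=c['P']@np.r_[X,1]; return q[1]/q[2],q[0]/q[2]
E
python3 - <<'E'
from h import *
np.set_printoptions(precision=1,suppress=True)
s=cam('scene');t=cam('top')
for n,c in(('scene',s),('top',t)):
    cv2.imwrite(f'pics/{n}0.png',c['img'][...,::-1]); print(n,-c['R'].T@c['t'])
for q in ['vise','seat','jaw_face','tab','lever_pivot','lever_tip','tray','white_bottle','amber_bottle','green_bottle','pen_cup','spare_cap']:
    r={}
    for n in('scene','top'):
        r[n]=pinpoint(q,n)[:3]; print(q,n,[(np.array(x['at']),round(x['p'],2)) for x in r[n]])
    if r['scene'] and r['top']: print('   3D',tri(s,r['scene'][0]['at'],t,r['top'][0]['at']))
E
```

```text
scene [1087.8  -15.1  724.3]
top [ 327.7   -2.8 1122.4]
vise scene [(array([240.5, 200. ]), 0.95)]
vise top [(array([220.7, 428.9]), 0.69)]
   3D [ 548.1 -220.3    1.9]
seat scene [(array([231. , 233.3]), 0.76)]
seat top [(array([219.7, 398.2]), 0.92)]
   3D [ 544.5 -149.6   22.9]
jaw_face scene [(array([227.4, 229. ]), 0.72)]
jaw_face top [(array([220.5, 401.3]), 0.58)]
   3D [ 541.4 -156.1   31. ]
tab scene [(array([202.9, 209.6]), 0.89), (array([233.8, 419.4]), 0.52)]
tab top [(array([213.3, 417.9]), 0.67)]
   3D [ 542.4 -179.7  107.6]
lever_pivot scene [(array([226. , 186.7]), 0.62), (array([222.8, 447.5]), 0.58), (array([221.3, 183.2]), 0.4)]
lever_pivot top [(array([221.5, 434.1]), 0.76)]
   3D [ 540.3 -231.    39.6]
lever_tip scene [(array([222.6, 181.6]), 0.77), (array([260.9, 308.4]), 0.22)]
lever_tip top [(array([198.6, 440.5]), 0.5)]
   3D [ 577.3 -228.5   97. ]
tray scene [(array([235.2, 417.1]), 0.75)]
tray top [(array([208. , 230.5]), 0.84)]
   3D [563.6 224.2   5.1]
white_bottle scene [(array([233.2, 419.4]), 0.93)]
white_bottle top [(array([206.6, 230.1]), 0.77)]
   3D [565.2 225.1  13.6]
amber_bottle scene [(array([224.2, 445.5]), 0.74)]
amber_bottle top [(array([219.2, 205.6]), 0.58), (array([223. , 396.3]), 0.36)]
   3D [537.5 283.9   2.5]
green_bottle scene [(array([242.1, 390. ]), 0.85), (array([228.6, 232.2]), 0.55)]
green_bottle top [(array([203. , 258.7]), 0.76)]
   3D [577.5 163.2   5. ]
pen_cup scene [(array([261.3, 309.1]), 0.79)]
pen_cup top [(array([191.7, 334.9]), 0.72)]
   3D [610.2  -5.4   0.7]
spare_cap scene []
spare_cap top [(array([282.4, 333.4]), 0.63), (array([219.6, 403.4]), 0.24)]
```

Run:
```python
import cv2
a=cv2.imread('pics/scene0.png')[150:330,140:500];b=cv2.imread('pics/top0.png')[150:330,160:480]
cv2.imwrite('pics/a.png',cv2.resize(a,(800,400),interpolation=cv2.INTER_CUBIC));cv2.imwrite('pics/b.png',cv2.resize(b,(800,450),interpolation=cv2.INTER_CUBIC))
```

```text
(no output)
```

View pics/a.png

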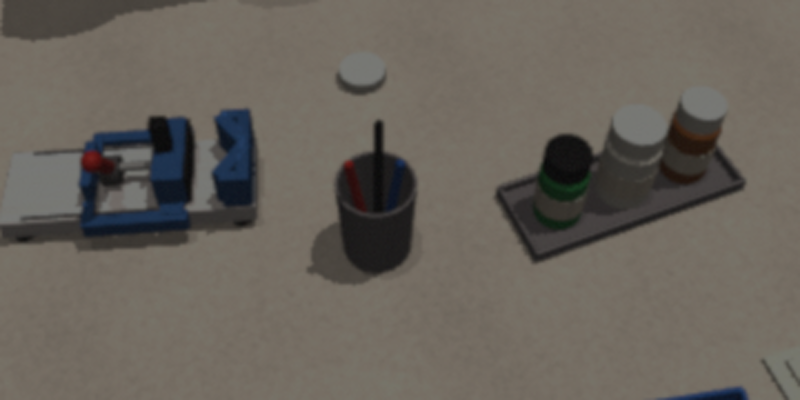

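View pics/b.png

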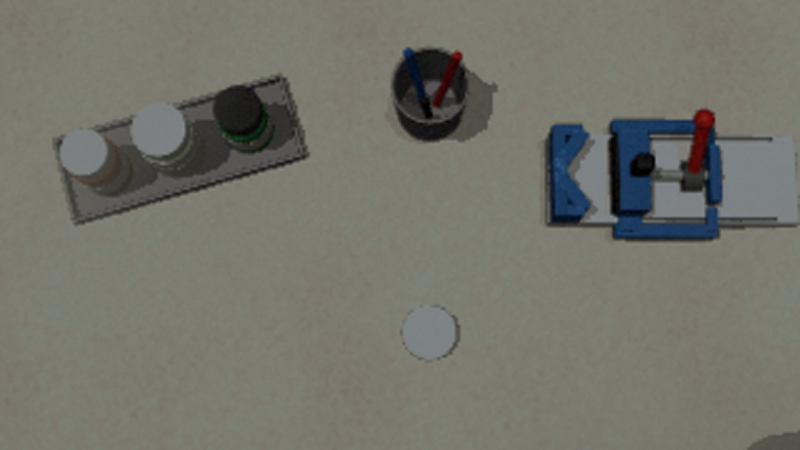

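The pictures show the vise on the right with its V toward +y and the lever leaning to world +x (locked). The tray is on the left with the white bottle in the middle, and the pen cup and cap stand between. Next I fit the models to the measurements.

```bash
cat > fit.py <<'E'
from h import *
from scipy.optimize import least_squares
np.set_printoptions(precision=1,suppress=True)
def look():
    return {n:cam(n) for n in('scene','top')}
def obs(C,names,near=None):
    return [(q,n,np.array(r[0]['at']),r[0]['p']) for q in names for n in C for r in [pinpoint(q,n)] if r]
def model(p,lev):
    x,y,a,o=p; f=73-o; th=lev-0.61
    L=dict(vise=(0,0,0),seat=(0,68,30),jaw_face=(0,f,30),tab=(0,f-20,105),lever_pivot=(0,f-70,47),lever_tip=(65*np.sin(th),f-70,47+65*np.cos(th)))
    c,s=np.cos(a),np.sin(a)
    return {k:np.array([x+c*v[0]-s*v[1],y+s*v[0]+c*v[1],v[2]]) for k,v in L.items()}
def fitvise(C,lev=1.22,p0=(545,-220,0,15)):
    O=obs(C,['vise','seat','jaw_face','tab','lever_pivot','lever_tip'])
    r=lambda p:np.concatenate([(np.array(proj(C[n],model(p,lev)[q]))-a)*w for q,n,a,w in O])
    s=least_squares(r,p0,x_scale=[10,10,.1,10],loss='soft_l1')
    return s.x,[(q,n,np.array(proj(C[n],model(s.x,lev)[q]))-a) for q,n,a,w in O]
E
python3 - <<'E'
from fit import *
C=look(); p,res=fitvise(C); print('vise',p,'yaw',round(p[2],3))
for r in res: print(*r)
# refine by trace masks: silhouettes of bottles
for q,r,h,z0 in(('white_bottle',25,90,5),('amber_bottle',22,90,5),('green_bottle',22,84,5),('pen_cup',34,90,0),('spare_cap',24,14,0)):
    for n in C:
        m=trace(q,n)
        if m: 
            yy,xx=np.nonzero(m[0]['mask']); print(q,n,round(m[0]['p'],2),len(yy),[yy.min(),yy.max(),xx.min(),xx.max()])
            # silhouette fit
            c=C[n]; al=np.linspace(0,2*np.pi,24)
            def bb(X):
                pts=np.array([proj(c,(X[0]+r*np.cos(t),X[1]+r*np.sin(t),z)) for t in al for z in(z0,z0+h)]).astype(np.float32)
                M=np.zeros((400*4,640*4),np.uint8); cv2.fillConvexPoly(M,(cv2.convexHull(pts)[:,0,::-1]*4+1.5).astype(int),1)
                v,u=np.nonzero(M); return v.mean()/4-.375,u.mean()/4-.375
            X=onz(c,m[0]['at'],50)[:2]
            for _ in range(8):
                b=bb(X); X=X+(onz(c,(yy.mean(),xx.mean()),50)-onz(c,b,50))[:2]
            print('   silhouette',X)
o=get_obs(); print(o['tool_pos'],o['tcp_rot'],o['joint_positions'],o['grip_width'],o['time'])
t=trace('vise','top')[0]['mask']; 
hsv=cv2.cvtColor(C['top']['img'],cv2.COLOR_RGB2HSV); m=((abs(hsv[...,0].astype(int)-110)<14)&(hsv[...,1]>120)&(np.arange(640)>370)[None]&(np.arange(400)<260)[:,None])
M=p; 
k=C['top']['img'].copy()
ca,sa=np.cos(p[2]),np.sin(p[2])
def dr(L,z):
    P=[proj(C['top'],(p[0]+ca*a-sa*b,p[1]+sa*a+ca*b,z)) for a,b in L]
    return np.array([[u*5-5*370,v*5-5*180] for v,u in P]).round().astype(np.int32)
big=cv2.resize(k[180:260,370:500],None,fx=5,fy=5,interpolation=cv2.INTER_CUBIC)
cv2.polylines(big,[dr([(-40,-110),(40,-110),(40,110),(-40,110)],30)],1,(0,255,0),1)
f=73-p[3]
cv2.polylines(big,[dr([(-40,110),(40,110)],70)],0,(255,0,0),1)
cv2.polylines(big,[dr([(-35,f),(35,f)],70)],0,(255,255,0),1)
cv2.polylines(big,[dr([(-7,f-28),(7,f-28),(7,f-12),(-7,f-12)],105)],1,(255,0,255),1)
cv2.imwrite('pics/fit.png',big[...,::-1])
E
```

```text
vise [ 541.8 -219.2    0.    12.6] yaw 0.02
vise scene [-0.9  0.4]
vise top [-0.4  0.3]
seat scene [ 0.  -1.8]
seat top [-1.2 -0.7]
jaw_face scene [-0.8  0.3]
jaw_face top [0.1 2.3]
tab scene [ 0.4 -1.8]
tab top [ 2.8 -3. ]
lever_pivot scene [-0.7  0.1]
lever_pivot top [-1.6 -1.1]
lever_tip scene [-0.  -3.5]
lever_tip top [-0.5 -1.3]
white_bottle scene 0.96 1109 [np.int64(197), np.int64(243), np.int64(408), np.int64(440)]
   silhouette [563.  225.4]
white_bottle top 0.79 629 [np.int64(191), np.int64(220), np.int64(212), np.int64(241)]
   silhouette [558.  225.1]
amber_bottle scene 0.9 949 [np.int64(189), np.int64(232), np.int64(436), np.int64(466)]
   silhouette [542.6 285.8]
amber_bottle top 0.87 480 [np.int64(203), np.int64(226), np.int64(184), np.int64(211)]
   silhouette [537.4 287.3]
green_bottle scene 0.9 898 [np.int64(210), np.int64(252), np.int64(380), np.int64(406)]
   silhouette [584.4 161.2]
green_bottle top 0.65 467 [np.int64(184), np.int64(210), np.int64(245), np.int64(268)]
   silhouette [579.8 161.4]
pen_cup scene 0.68 1739 [np.int64(205), np.int64(273), np.int64(291), np.int64(327)]
   silhouette [600.5  -0.3]
pen_cup top 0.57 963 [np.int64(169), np.int64(207), np.int64(316), np.int64(347)]
   silhouette [608.1  -0.7]
spare_cap scene 0.78 348 [np.int64(173), np.int64(192), np.int64(292), np.int64(313)]
   silhouette [403.9  -5.1]
[ 156.6 -501.1  240.7] [3.1 0.  0.3] [-1.4  0.3  1.5 -0.   1.3 -0.1] 92.06993664511299 2.5
```

View pics/fit.png

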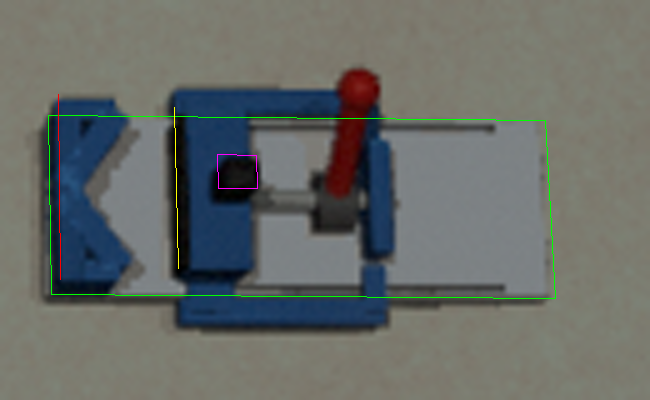

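The fit matches the picture: the bed outline, tab and jaw face all coincide to within about 3 mm. I'll move the shut gripper to the +x side of the ball with its closing line along x.

Emit:
play_rows:
  rows:
    - [[1, 0.57, 0], [0, 0, 0.766]]
    - [[1, 0.57, 0], [0, 0, 0.766]]
    - [[1, 0.57, 0], [0, 0, 0.766]]
    - [[1, 0.57, 0], [0, 0, 0.766]]
    - [[1, 0.57, 0], [0, 0, 0.766]]
    - [[1, 0.57, 0], [0, 0, 0.766]]
    - [[1, 0.57, 0], [0, 0, 0.766]]
    - [[1, 0.57, 0], [0, 0, 0.766]]
    - [[1, 0.57, 0], [0, 0, 0.766]]
    - [[1, 0.57, 0], [0, 0, 0.766]]
    - [[1, 0.57, 0], [0, 0, 0.766]]
    - [[1, 0.57, 0], [0, 0, 0.766]]
  hand: -1

```text
time: 4.05
tool_pos: [517.5, -295.3, 240.7]
tcp_rot: [3.142, 0.0, 1.59]
contact_force: [0.2, 0.9, 0.9]
grip_width: 0.4
finger_force: 0.0
```

Emit:
play_rows:
  rows:
    - [[1, 0.57, 0], [0, 0, 0]]
    - [[1, 0.57, 0], [0, 0, 0]]
    - [[1, 0.57, 0], [0, 0, 0]]
    - [[1, 0.57, 0], [0, 0, 0]]
    - [[0, 0, 0], [0, 0, 0]]
    - [[0, 0, 0], [0, 0, 0]]

```text
time: 4.8
tool_pos: [636.0, -227.8, 240.4]
tcp_rot: [-3.141, 0.0, 1.586]
contact_force: [0.1, 0.9, -0.6]
grip_width: 0.1
finger_force: 0.0
```

Emit:
play_rows:
  rows:
    - [[0.3, 0, -0.9], [0, 0, 0]]
    - [[0, 0, -0.9], [0, 0, 0]]
    - [[0, 0, -1], [0, 0, 0]]
    - [[0, 0, -1], [0, 0, 0]]
    - [[0, 0, -1], [0, 0, 0]]
    - [[0, 0, 0], [0, 0, 0]]
    - [[0, 0, 0], [0, 0, 0]]

```text
time: 5.68
tool_pos: [645.8, -228.5, 98.4]
tcp_rot: [3.14, 0.001, 1.585]
contact_force: [0.9, 0.4, 0.2]
grip_width: 0.6
finger_force: 0.0
```

Run:
```python
from h import *
c=cam('scene'); cv2.imwrite('pics/c.png',cv2.resize(c['img'][130:290,120:300],(720,640)[:1]+(600,),interpolation=cv2.INTER_CUBIC)[...,::-1])
```

```text
(no output)
```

View pics/c.png

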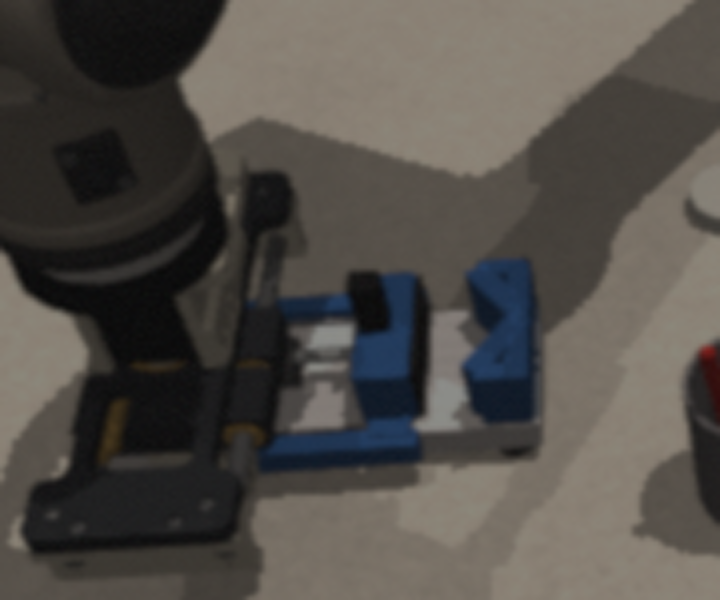

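The view shows the gripper standing in front of the lever and the jaw untouched. I'll push the ball toward -x.

Emit:
play_rows:
  rows:
    - [[-0.5, 0, 0], [0, 0, 0]]
    - [[-0.5, 0, 0], [0, 0, 0]]
    - [[-0.4, 0, 0], [0, 0, 0]]
    - [[-0.4, 0, 0], [0, 0, 0]]
    - [[-0.3, 0, 0], [0, 0, 0]]

```text
time: 6.35
tool_pos: [591.0, -229.6, 104.4]
tcp_rot: [3.118, 0.009, 1.586]
contact_force: [22.2, 1.6, 18.8]
grip_width: 0.4
finger_force: 12.0
```

Emit:
play_rows:
  rows:
    - [[-0.3, 0, 0], [0, 0, 0]]
    - [[-0.3, 0, 0], [0, 0, 0]]
    - [[-0.3, 0, 0], [0, 0, 0]]

```text
time: 6.72
tool_pos: [556.5, -228.2, 98.9]
tcp_rot: [3.138, 0.002, 1.586]
contact_force: [1.7, -0.1, 0.6]
grip_width: 0.3
finger_force: 0.6
```

Emit:
play_rows:
  rows:
    - [[-0.25, 0, 0], [0, 0, 0]]
    - [[-0.25, 0, 0], [0, 0, 0]]
    - [[0, 0, 0], [0, 0, 0]]

```text
time: 7.1
tool_pos: [539.6, -227.4, 96.4]
tcp_rot: [-3.14, -0.001, 1.586]
contact_force: [0.6, -0.8, 0.2]
grip_width: 0.6
finger_force: 0.0
```

Run:
```python
from fit import *
C=look()
for n in C:
    hsv=cv2.cvtColor(C[n]['img'],cv2.COLOR_RGB2HSV).astype(int); m=((hsv[...,0]<6)|(hsv[...,0]>174))&(hsv[...,1]>150)
    m[:,300:340]=0; v,u=np.nonzero(m); print(n,len(v), v.mean() if len(v) else 0,u.mean() if len(u) else 0)
    for th in (0,.61,1.22): print(th,proj(C[n],model((541.8,-219.2,.015,12.6),th)['lever_tip']))
```

```text
scene 44 229.20454545454547 297.59090909090907
0 (np.float64(191.65286807128686), np.float64(186.11839735067167))
0.61 (np.float64(202.33157640039593), np.float64(182.24311432969063))
1.22 (np.float64(222.25213067160198), np.float64(181.100769437967))
top 30 175.3 341.26666666666665
0 (np.float64(232.7178122978369), np.float64(441.7984394447943))
0.61 (np.float64(213.77681751295574), np.float64(442.4692102842903))
1.22 (np.float64(197.38090721287804), np.float64(440.64672363929833))
```

Emit:
play_rows:
  rows:
    - [[0, 0, 1], [0, 0, 0]]
    - [[0, 0, 1], [0, 0, 0]]
    - [[0, 0, 1], [0, 0, 0]]
    - [[0, 0.9, 1], [0, 0, 0]]
    - [[0, 0.9, 1], [0, 0, 0]]
    - [[0, 0.7, 0], [0, 0, 0]]
    - [[0, 0, 0], [0, 0, 0]]
    - [[0, 0, 0], [0, 0, 0]]

```text
time: 8.2
tool_pos: [540.2, -152.8, 245.4]
tcp_rot: [-3.139, -0.001, 1.586]
contact_force: [-0.2, 0.7, 0.0]
grip_width: 0.4
finger_force: 0.0
```

Run:
```python
from fit import *
C=look()
for n in C:
    print(n,[(np.array(x['at']),round(x['p'],2)) for x in pinpoint('lever_tip',n)[:2]],[(np.array(x['at']),round(x['p'],2)) for x in pinpoint('tab',n)[:2]])
    hsv=cv2.cvtColor(C[n]['img'],cv2.COLOR_RGB2HSV).astype(int); m=((hsv[...,0]<6)|(hsv[...,0]>174))&(hsv[...,1]>150)
    m[:,280:380]=0; v,u=np.nonzero(m); print(len(v), v.mean() if len(v) else 0,u.mean() if len(u) else 0)
cv2.imwrite('pics/d.png',cv2.resize(C['scene']['img'][130:290,120:300],(720,600),interpolation=cv2.INTER_CUBIC)[...,::-1])
```

```text
scene [(array([195.6, 188.1]), 0.89)] [(array([203.7, 209.2]), 0.59)]
167 204.94610778443115 186.05988023952096
top [(array([216.6, 204.2]), 0.44)] [(array([193.8, 332.5]), 0.47)]
4 192.25 422.25
```

View pics/d.png

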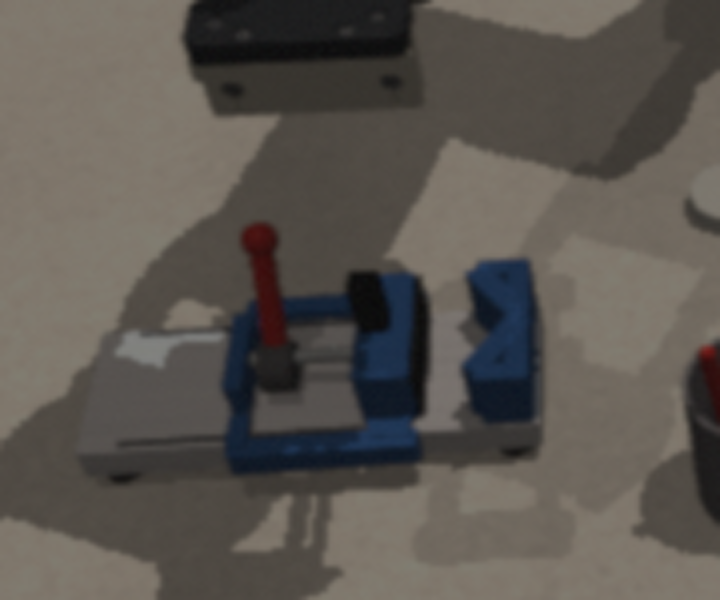

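The view shows the ball at about row 194, column 185, almost at the free end (predicted 192, 186). I'll nudge it to its stop to be sure before moving the jaw.

Emit:
play_rows:
  rows:
    - [[0.1, -0.9, 0], [0, 0, 0]]
    - [[0, -0.9, -1], [0, 0, 0]]
    - [[0, -0.7, -1], [0, 0, 0]]
    - [[0, 0, -1], [0, 0, 0]]
    - [[0, 0, -1], [0, 0, 0]]
    - [[0, 0, -1], [0, 0, 0]]
    - [[0, 0, 0], [0, 0, 0]]
    - [[-0.3, 0, 0], [0, 0, 0]]
    - [[-0.25, 0, 0], [0, 0, 0]]
    - [[0, 0, 0], [0, 0, 0]]

```text
time: 9.75
tool_pos: [529.6, -228.2, 98.7]
tcp_rot: [3.133, 0.003, 1.585]
contact_force: [10.2, 0.7, -4.2]
grip_width: 0.7
finger_force: 4.9
```

Emit:
play_rows:
  rows:
    - [[-0.2, 0, 0], [0, 0, 0]]
    - [[-0.1, 0, 0], [0, 0, 0]]

```text
time: 10.0
tool_pos: [527.5, -228.8, 99.5]
tcp_rot: [3.118, 0.006, 1.584]
contact_force: [39.9, 3.5, -21.2]
grip_width: 0.5
finger_force: 19.2
```

At the stop, so the lever is fully free. Now back off and go to the +y side of the tab.

Emit:
play_rows:
  rows:
    - [[0.7, 0, 0], [0, 0, 0]]
    - [[0, 0, 1], [0, 0, 0]]
    - [[0, 0, 1], [0, 0, 0]]
    - [[0, 0.5, 0], [0, 0, 0]]
    - [[0, 1, 0], [0, 0, 0]]
    - [[0, 1, 0], [0, 0, 0]]
    - [[0, 0.1, -0.5], [0, 0, 0]]
    - [[0, 0, -1], [0, 0, 0]]
    - [[0, 0, -0.5], [0, 0, 0]]
    - [[0, 0, 0], [0, 0, 0]]
    - [[0, 0, 0], [0, 0, 0]]

```text
time: 11.38
tool_pos: [539.5, -150.0, 97.3]
tcp_rot: [3.141, 0.0, 1.586]
contact_force: [-0.3, -0.6, -0.3]
grip_width: 0.8
finger_force: 0.0
```

Emit:
play_rows:
  rows:
    - [[0, -0.3, 0], [0, 0, 0]]
    - [[0, -0.3, 0], [0, 0, 0]]
    - [[0, -0.2, 0], [0, 0, 0]]
    - [[0, -0.2, 0], [0, 0, 0]]

```text
time: 11.88
tool_pos: [539.2, -180.0, 96.9]
tcp_rot: [3.141, -0.0, 1.586]
contact_force: [0.9, 2.4, 1.3]
grip_width: 0.3
finger_force: 1.1
```

Emit:
play_rows:
  rows:
    - [[0, -0.2, 0], [0, 0, 0]]
    - [[0, -0.2, 0], [0, 0, 0]]
    - [[0, -0.2, 0], [0, 0, 0]]
    - [[0, -0.2, 0], [0, 0, 0]]
    - [[0, -0.1, 0], [0, 0, 0]]
    - [[0, -0.1, 0], [0, 0, 0]]
    - [[0, 0, 0], [0, 0, 0]]
    - [[0, 0.3, 0], [0, 0, 0]]

```text
time: 12.88
tool_pos: [538.9, -200.9, 96.7]
tcp_rot: [-3.141, 0.0, 1.585]
contact_force: [0.5, 0.1, 0.7]
grip_width: 0.4
finger_force: 0.0
```

Emit:
play_rows:
  rows:
    - [[0, 0, 1], [0, 0, 0]]
    - [[0, 0, 1], [0, 0, 0]]
    - [[0, 0, 1], [0, 0, 0]]
    - [[0, 0.5, 1], [0, 0, 0]]
    - [[0, 1, 1], [0, 0, 0]]
    - [[0, 1, 0], [0, 0, 0.3]]
    - [[0, 1, 0], [0, 0, 0.3]]
    - [[0, 1, 0], [0, 0, 0.3]]
    - [[0, 1, 0], [0, 0, 0.3]]
    - [[0, 1, 0], [0, 0, 0.3]]
    - [[0, 1, 0], [0, 0, 0.3]]
    - [[0, 1, 0], [0, 0, 0.3]]
  hand: 1

```text
time: 14.38
tool_pos: [538.5, 55.9, 246.7]
tcp_rot: [-3.141, 0.0, 1.881]
contact_force: [-0.0, 0.7, -0.3]
grip_width: 92.1
finger_force: 0.0
```

Emit:
play_rows:
  rows:
    - [[0.2, 1, 0], [0, 0, 0.11]]
    - [[0.2, 1, 0], [0, 0, 0]]
    - [[0.2, 1, 0], [0, 0, 0]]
    - [[0.1, 1, 0], [0, 0, 0]]
    - [[0, 1, 0], [0, 0, 0]]
    - [[0, 0.7, 0], [0, 0, 0]]
    - [[0, 0, 0], [0, 0, 0]]
    - [[0, 0, 0], [0, 0, 0]]

```text
time: 15.38
tool_pos: [560.0, 224.7, 246.7]
tcp_rot: [-3.141, 0.001, 1.895]
contact_force: [0.2, -0.1, 0.0]
grip_width: 91.6
finger_force: 0.0
```

Run:
```python
from fit import *
o=get_obs();print(np.round(o['tool_pos'],1),np.round(o['tcp_rot'],3),o['time'])
C=look()
# vise refit from free view
p,res=fitvise(C,0.0,(542,-219,.015,61)); print('vise',p,round(p[2],3))
for r in res: print(*r)
```

```text
[560.  224.7 246.7] [-3.1  0.   1.9] 15.375
vise [ 544.7 -220.6    0.    61.6] 0.05
vise scene [-1.1  2. ]
vise top [2.9 2.9]
seat scene [ 2.4 -2.9]
seat top [-2.4 -1.8]
jaw_face scene [-1.3 -0.8]
jaw_face top [ 3.2 -1.7]
tab scene [-1.9  0.6]
tab top [-1.1 -0.3]
lever_pivot scene [0.6 0.3]
lever_pivot top [-2.4  1.1]
lever_tip scene [-0.1 -0.5]
lever_tip top [-0.6  0.4]
```

The jaw is open about 61 mm. Descending on the bottle.

Emit:
play_rows:
  rows:
    - [[0, 0, -1], [0, 0, 0]]
    - [[0, 0, -1], [0, 0, 0]]
    - [[0, 0, -1], [0, 0, 0]]
    - [[0, 0, -0.8], [0, 0, 0]]
    - [[0, 0, -0.8], [0, 0, 0]]
    - [[0, 0, -0.8], [0, 0, 0]]
    - [[0, 0, -0.65], [0, 0, 0]]
    - [[0, 0, 0], [0, 0, 0]]
    - [[0, 0, 0], [0, 0, 0]]

```text
time: 17.2
tool_pos: [560.6, 225.7, 66.0]
tcp_rot: [3.14, 0.0, 1.895]
contact_force: [-0.3, 0.2, 0.4]
grip_width: 91.8
finger_force: 0.0
```

Emit:
play_rows:
  rows:
    - [[0, 0, 0], [0, 0, 0]]
    - [[0, 0, 0], [0, 0, 0]]
    - [[0, 0, 0], [0, 0, 0]]
    - [[0, 0, 0], [0, 0, 0]]
    - [[0, 0, 0], [0, 0, 0]]
    - [[0, 0, 0], [0, 0, 0]]
  hand: -1

```text
time: 17.95
tool_pos: [560.0, 225.5, 65.3]
tcp_rot: [-3.142, -0.0, 1.895]
contact_force: [-0.8, 0.1, 0.8]
grip_width: 48.9
finger_force: 30.0
```

Emit:
play_rows:
  rows:
    - [[0, 0, 0.5], [0, 0, 0]]
    - [[0, 0, 0.8], [0, 0, 0]]
    - [[0, 0, 1], [0, 0, 0]]
    - [[0, 0, 1], [0, 0, 0]]
    - [[0, 0, 1], [0, 0, 0]]
    - [[0, 0, 0.9], [0, 0, 0]]
    - [[0, 0, 0.5], [0, 0, 0]]
    - [[0, 0, 0], [0, 0, 0]]

```text
time: 18.95
tool_pos: [560.4, 225.6, 237.4]
tcp_rot: [3.139, 0.0, 1.895]
contact_force: [-0.0, -0.3, -1.0]
grip_width: 49.0
finger_force: 30.0
```

Emit:
play_rows:
  rows:
    - [[0, -0.5, 0], [0, 0, -0.2]]
    - [[0, -0.8, 0], [0, 0, -0.2]]
    - [[-0.1, -1, 0], [0, 0, -0.2]]
    - [[-0.1, -1, 0], [0, 0, -0.2]]
    - [[-0.1, -1, 0], [0, 0, -0.2]]
    - [[-0.1, -1, 0], [0, 0, -0.2]]
    - [[-0.1, -1, 0], [0, 0, -0.2]]
    - [[-0.1, -1, 0], [0, 0, -0.2]]
    - [[-0.03, -1, 0], [0, 0, -0.2]]
    - [[0, -1, 0], [0, 0, -0.2]]
    - [[0, -1, 0], [0, 0, -0.1]]
    - [[0, -0.8, 0], [0, 0, 0]]

```text
time: 20.45
tool_pos: [540.0, -109.4, 234.9]
tcp_rot: [-3.139, -0.001, 1.599]
contact_force: [0.1, -0.5, -1.7]
grip_width: 49.1
finger_force: 30.0
```

Emit:
play_rows:
  rows:
    - [[0, -0.8, 0], [0, 0, 0]]
    - [[0, -0.6, 0], [0, 0, 0]]
    - [[0, -0.4, 0], [0, 0, 0]]
    - [[0, 0, 0], [0, 0, 0]]
    - [[0, 0, 0], [0, 0, 0]]

```text
time: 21.08
tool_pos: [541.1, -160.9, 236.1]
tcp_rot: [-3.141, -0.0, 1.602]
contact_force: [-0.3, 0.4, -1.0]
grip_width: 49.4
finger_force: 30.0
```

Run:
```python
from fit import *
o=get_obs();print(np.round(o['tool_pos'],1),np.round(o['tcp_rot'],3),o['time'],o['grip_width'],o['contact_force'])
C=look()
cv2.imwrite('pics/e.png',cv2.resize(C['scene']['img'][110:290,140:300],(640,600),interpolation=cv2.INTER_CUBIC)[...,::-1])
```

```text
[ 541.1 -160.9  236.1] [-3.1 -0.   1.6] 21.075 49.41502424280713 [-0.3  0.4 -1. ]
```

View pics/e.png

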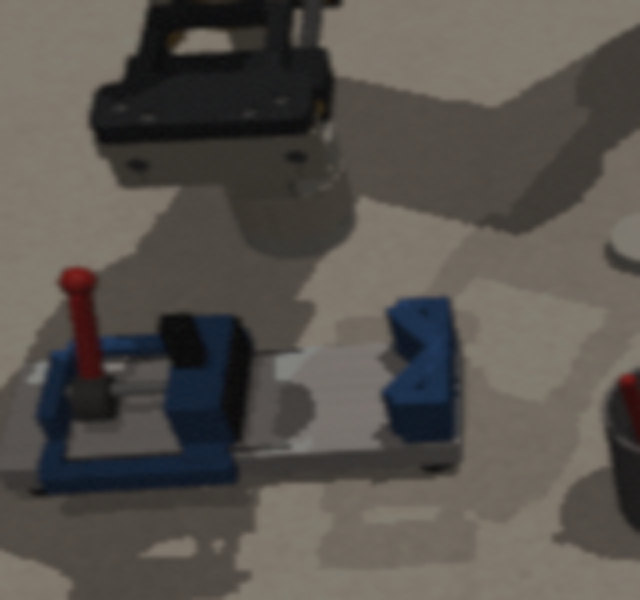

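The view shows the bottle hanging over the bed, clear of both the V and the jaw. Lowering.

Emit:
play_rows:
  rows:
    - [[0, -0.1, -0.6], [0, 0, 0]]
    - [[0, 0, -0.9], [0, 0, 0]]
    - [[0, 0, -0.9], [0, 0, 0]]
    - [[0, 0, -0.8], [0, 0, 0]]
    - [[0, 0, -0.6], [0, 0, 0]]
    - [[0, 0, -0.4], [0, 0, 0]]
    - [[0, 0, -0.3], [0, 0, 0]]
    - [[0, 0, -0.2], [0, 0, 0]]
    - [[0, 0, -0.05], [0, 0, 0]]
    - [[0, 0, 0], [0, 0, 0]]
    - [[0, 0, 0], [0, 0, 0]]

```text
time: 22.55
tool_pos: [541.4, -164.7, 94.2]
tcp_rot: [3.141, 0.0, 1.602]
contact_force: [0.4, -1.0, -0.4]
grip_width: 48.5
finger_force: 30.0
```

Emit:
play_rows:
  rows:
    - [[0, 0, -0.04], [0, 0, 0]]
    - [[0, 0, -0.04], [0, 0, 0]]
    - [[0, 0, 0], [0, 0, 0]]

```text
time: 22.92
tool_pos: [541.1, -164.5, 91.3]
tcp_rot: [-3.142, -0.0, 1.602]
contact_force: [-0.6, 0.7, -0.4]
grip_width: 48.7
finger_force: 30.0
```

Emit:
play_rows:
  rows:
    - [[0, 0.1, -0.02], [0, 0, 0]]
    - [[0, 0.1, -0.02], [0, 0, 0]]
    - [[0, 0.05, 0], [0, 0, 0]]
    - [[0, 0, -0.02], [0, 0, 0]]
    - [[0, 0, 0], [0, 0, 0]]

```text
time: 23.55
tool_pos: [541.9, -157.5, 91.2]
tcp_rot: [3.139, 0.002, 1.602]
contact_force: [-1.8, -1.5, 10.9]
grip_width: 48.9
finger_force: 30.0
```

Emit:
play_rows:
  rows:
    - [[0, 0, 0.01], [0, 0, 0]]
    - [[0, 0, 0], [0, 0, 0]]
    - [[0, 0, 0], [0, 0, 0]]
    - [[0, 0, 0], [0, 0, 0]]
    - [[0, 0, 0], [0, 0, 0]]
  hand: 1

```text
time: 24.18
tool_pos: [541.1, -157.0, 89.7]
tcp_rot: [-3.141, -0.0, 1.602]
contact_force: [-0.2, 0.1, 0.4]
grip_width: 90.6
finger_force: 0.0
```

Emit:
play_rows:
  rows:
    - [[0, 0, 0.7], [0, 0, 0]]
    - [[0, 0, 1], [0, 0, 0]]
    - [[0, 0, 1], [0, 0, 0]]
    - [[0, 0, 1], [0, 0, 0]]
    - [[0, -0.5, 1], [0, 0, 0]]
    - [[0, -1, 0], [0, 0, 0]]
    - [[0, -1, 0], [0, 0, 0]]
    - [[0, 0, 0], [0, 0, 0]]

```text
time: 25.18
tool_pos: [540.9, -233.7, 230.5]
tcp_rot: [-3.141, 0.0, 1.599]
contact_force: [0.1, -0.1, 0.1]
grip_width: 92.0
finger_force: 0.0
```

Run:
```python
from fit import *
o=get_obs();print(np.round(o['tool_pos'],1),o['time'])
C=look()
for q in('white_bottle','seat','tab','jaw_face'):
    r=pinpoint(q,'scene'); print(q,[(x['at'],x['p']) for x in r[:2]], onz(C['scene'],r[0]['at'],105 if q=='tab' else 30) if r else '')
cv2.imwrite('pics/f.png',cv2.resize(C['scene']['img'][110:290,140:300],(640,600),interpolation=cv2.INTER_CUBIC)[...,::-1])
```

```text
[ 540.9 -233.7  230.5] 25.175
white_bottle [([230.2, 228.2], 0.68)] [ 547.5 -157.2   30. ]
seat [([229.2, 231.5], 0.85)] [ 545.4 -150.9   30. ]
tab [([240.1, 198.5], 0.73), ([203.5, 184.1], 0.65)] [ 624.4 -191.2  105. ]
jaw_face [([229.8, 202.0], 0.83)] [ 543.5 -208.6   30. ]
```

View pics/f.png

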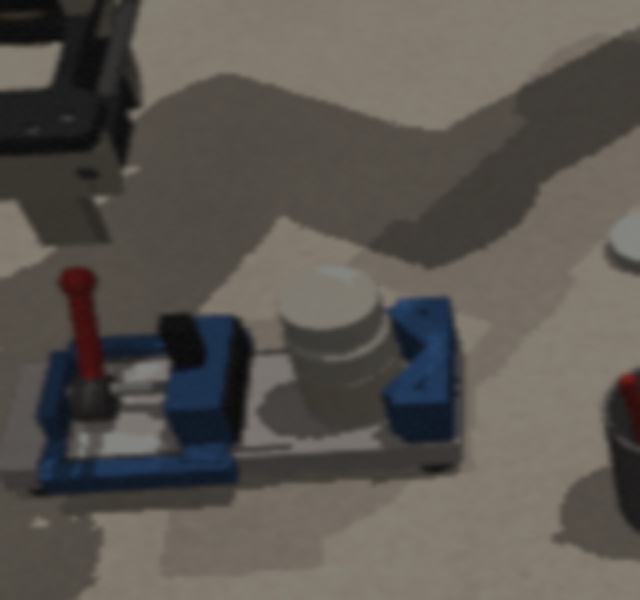

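The bottle stands upright on the bed at the V. I'll shut the gripper and go down behind the tab.

Emit:
play_rows:
  rows:
    - [[0, -0.62, 0], [0, 0, 0]]
    - [[0, 0, 0], [0, 0, 0]]
    - [[0, 0, -0.5], [0, 0, 0]]
    - [[0, 0, -0.8], [0, 0, 0]]
    - [[0, 0, -0.9], [0, 0, 0]]
    - [[0, 0, -0.8], [0, 0, 0]]
    - [[0, 0, -0.8], [0, 0, 0]]
    - [[0, 0, -0.7], [0, 0, 0]]
    - [[0, 0, 0], [0, 0, 0]]
    - [[0, 0, 0], [0, 0, 0]]
  hand: -1

```text
time: 26.72
tool_pos: [541.4, -250.6, 96.2]
tcp_rot: [3.141, 0.0, 1.602]
contact_force: [-1.9, -0.4, -0.5]
grip_width: 0.6
finger_force: 0.0
```

Emit:
play_rows:
  rows:
    - [[0, 0.15, 0], [0, 0, 0]]
    - [[0, 0.15, 0], [0, 0, 0]]
    - [[0, 0.15, 0], [0, 0, 0]]
    - [[0, 0.15, 0], [0, 0, 0]]
    - [[0, 0.15, 0], [0, 0, 0]]
    - [[0, 0.15, 0], [0, 0, 0]]

```text
time: 27.48
tool_pos: [541.2, -223.3, 95.9]
tcp_rot: [3.141, 0.0, 1.602]
contact_force: [0.1, -2.5, 1.6]
grip_width: 0.5
finger_force: 1.1
```

Emit:
play_rows:
  rows:
    - [[0, 0.1, 0], [0, 0, 0]]
    - [[0, 0.1, 0], [0, 0, 0]]

```text
time: 27.72
tool_pos: [541.1, -217.5, 95.8]
tcp_rot: [-3.141, 0.0, 1.602]
contact_force: [-1.2, -1.5, 1.4]
grip_width: 0.2
finger_force: 1.4
```

Emit:
play_rows:
  rows:
    - [[0, 0.08, 0], [0, 0, 0]]
    - [[0, 0.08, 0], [0, 0, 0]]

```text
time: 27.98
tool_pos: [541.0, -212.9, 95.8]
tcp_rot: [-3.141, 0.0, 1.602]
contact_force: [-3.0, -9.4, 0.7]
grip_width: 0.4
finger_force: 5.3
```

Emit:
play_rows:
  rows:
    - [[0, 0.08, 0], [0, 0, 0]]
    - [[0, 0.06, 0], [0, 0, 0]]

```text
time: 28.22
tool_pos: [541.1, -212.6, 95.9]
tcp_rot: [3.141, 0.007, 1.602]
contact_force: [-3.0, -22.7, -4.9]
grip_width: 0.6
finger_force: 11.2
```

The jaw is stalled against the bottle at about 20 N. Now over to the -x side of the lever to lock it.

Emit:
play_rows:
  rows:
    - [[0, 0, 0], [0, 0, 0]]
    - [[0, -0.3, 0], [0, 0, 0]]
    - [[0, -0.1, 0.5], [0, 0, 0]]
    - [[0, 0, 1], [0, 0, 0]]
    - [[0, 0, 1], [0, 0, 0]]
    - [[-1, -0.4, 0], [0, 0, 0]]
    - [[-1, -0.5, 0], [0, 0, 0]]
    - [[-1, 0, 0], [0, 0, 0]]
    - [[0, 0, 0], [0, 0, 0]]
    - [[0, 0, 0], [0, 0, 0]]

```text
time: 29.48
tool_pos: [452.1, -247.5, 171.7]
tcp_rot: [3.14, 0.001, 1.602]
contact_force: [-0.9, 0.4, -0.8]
grip_width: 0.3
finger_force: 0.0
```

Run:
```python
from fit import *
o=get_obs();print(np.round(o['tool_pos'],1),o['time'])
C=look()
r={}
for n in C:
  for q in('lever_tip','lever_pivot','white_bottle','jaw_face'):
    x=pinpoint(q,n); print(n,q,x[0]['at'] if x else '',x[0]['p'] if x else ''); r[n,q]=x and onz(C[n],x[0]['at'],dict(lever_tip=100,lever_pivot=47,white_bottle=30,jaw_face=30)[q]); print(r[n,q])
```

```text
[ 452.1 -247.5  171.7] 29.475
scene lever_tip [194.9, 179.1] 0.86
[ 512.1 -241.5  100. ]
scene lever_pivot [226.0, 179.4] 0.71
[ 544.9 -248.4   47. ]
scene white_bottle [229.4, 233.0] 0.63
[ 546.1 -147.9   30. ]
scene jaw_face [228.3, 220.0] 0.8
[ 541.8 -173.7   30. ]
top lever_tip [229.4, 449.5] 0.62
[ 512.1 -245.3  100. ]
top lever_pivot [219.0, 445.2] 0.61
[ 544.3 -249.    47. ]
top white_bottle [219.9, 396.4] 0.58
[ 542.6 -145.5   30. ]
top jaw_face [192.0, 329.8] 0.6
[601.7   3.   30. ]
```

Emit:
play_rows:
  rows:
    - [[0, 0, -0.9], [0, 0, 0]]
    - [[0, 0, -0.9], [0, 0, 0]]
    - [[0, 0, -0.7], [0, 0, 0]]
    - [[0, 0, 0], [0, 0, 0]]
    - [[0.4, 0, 0], [0, 0, 0]]
    - [[0.4, 0, 0], [0, 0, 0]]
    - [[0.3, 0, 0], [0, 0, 0]]

```text
time: 30.85
tool_pos: [485.1, -247.8, 96.6]
tcp_rot: [3.141, 0.001, 1.602]
contact_force: [-3.0, -0.3, 2.8]
grip_width: 0.4
finger_force: 1.6
```

Emit:
play_rows:
  rows:
    - [[0.3, 0, 0], [0, 0, 0]]
    - [[0.3, 0, 0], [0, 0, 0]]
    - [[0.3, 0, 0], [0, 0, 0]]
    - [[0.3, 0, 0], [0, 0, 0]]

```text
time: 31.35
tool_pos: [519.9, -247.5, 95.9]
tcp_rot: [-3.14, -0.0, 1.602]
contact_force: [-7.4, 0.1, 4.8]
grip_width: 0.3
finger_force: 4.0
```

Emit:
play_rows:
  rows:
    - [[0.25, 0, 0], [0, 0, 0]]
    - [[0.25, 0, 0], [0, 0, 0]]
    - [[0.25, 0, 0], [0, 0, 0]]

```text
time: 31.72
tool_pos: [539.8, -246.9, 94.4]
tcp_rot: [-3.134, -0.003, 1.602]
contact_force: [-12.0, -1.7, -2.3]
grip_width: 0.4
finger_force: 5.0
```

Emit:
play_rows:
  rows:
    - [[0.2, 0, 0], [0, 0, 0]]
    - [[0.15, 0, 0], [0, 0, 0]]

```text
time: 31.98
tool_pos: [549.8, -246.7, 93.8]
tcp_rot: [-3.132, -0.004, 1.602]
contact_force: [-10.0, -0.4, -0.9]
grip_width: 0.7
finger_force: 3.5
```

Emit:
play_rows:
  rows:
    - [[0.15, 0, 0], [0, 0, 0]]
    - [[0.1, 0, 0], [0, 0, 0]]

```text
time: 32.22
tool_pos: [553.3, -246.7, 93.5]
tcp_rot: [-3.123, -0.005, 1.602]
contact_force: [-31.2, -2.2, 9.8]
grip_width: 0.2
finger_force: 15.5
```

Emit:
play_rows:
  rows:
    - [[0.1, 0, 0], [0, 0, 0]]

```text
time: 32.35
tool_pos: [553.9, -246.6, 93.2]
tcp_rot: [-3.118, -0.007, 1.602]
contact_force: [-41.7, -2.0, 12.4]
grip_width: 0.2
finger_force: 20.1
```

The lever is at its locked stop, at the predicted x of about 554. Back off, raise the arm and check.

Emit:
play_rows:
  rows:
    - [[-0.6, 0, 0], [0, 0, 0]]
    - [[-0.3, 0, 0.5], [0, 0, 0]]
    - [[0, 0, 1], [0, 0, 0]]
    - [[0, 0, 1], [0, 0, 0]]
    - [[0, 0, 1], [0, 0, 0]]
    - [[-1, -1, 1], [0, 0, 0]]
    - [[-1, -1, 0], [0, 0, 0]]
    - [[-1, -1, 0], [0, 0, 0]]
    - [[-1, -1, 0], [0, 0, 0]]
    - [[-1, -1, 0], [0, 0, 0]]
    - [[0, 0, 0], [0, 0, 0]]
    - [[0, 0, 0], [0, 0, 0]]

```text
time: 33.85
tool_pos: [387.4, -397.6, 231.7]
tcp_rot: [3.14, 0.001, 1.601]
contact_force: [1.0, -0.3, 0.9]
grip_width: 0.4
finger_force: 0.0
```

Run:
```python
from fit import *
C=look()
p,res=fitvise(C,1.22,(542,-219,.015,30)); print('vise',p,round(p[2],3),model(p,1.22)['seat'])
for r in res: print(*r)
r=[pinpoint('white_bottle',n)[0]['at'] for n in C]; print('bottle',tri(C['scene'],r[0],C['top'],r[1]))
a=cv2.resize(C['scene']['img'][160:270,130:480],(800,250),interpolation=cv2.INTER_CUBIC);b=cv2.resize(C['top']['img'][160:300,170:490],(800,350),interpolation=cv2.INTER_CUBIC)
cv2.imwrite('pics/g.png',np.vstack([a,b])[...,::-1])
```

```text
vise [ 543.6 -221.3    0.    23.6] 0.037 [ 541.1 -153.3   30. ]
vise scene [-0.7  1.3]
vise top [0.5 1.5]
seat scene [-1.  -0.4]
seat top [-4.1 -0.2]
jaw_face scene [1.3 1.3]
jaw_face top [0.8 3.1]
tab scene [0.8 1.5]
tab top [ 0.  -1.1]
lever_pivot scene [1. 0.]
lever_pivot top [-0.9  2.4]
lever_tip scene [1.1 1.6]
lever_tip top [0.4 0.7]
bottle [ 549.  -152.1   35. ]
```

View pics/g.png

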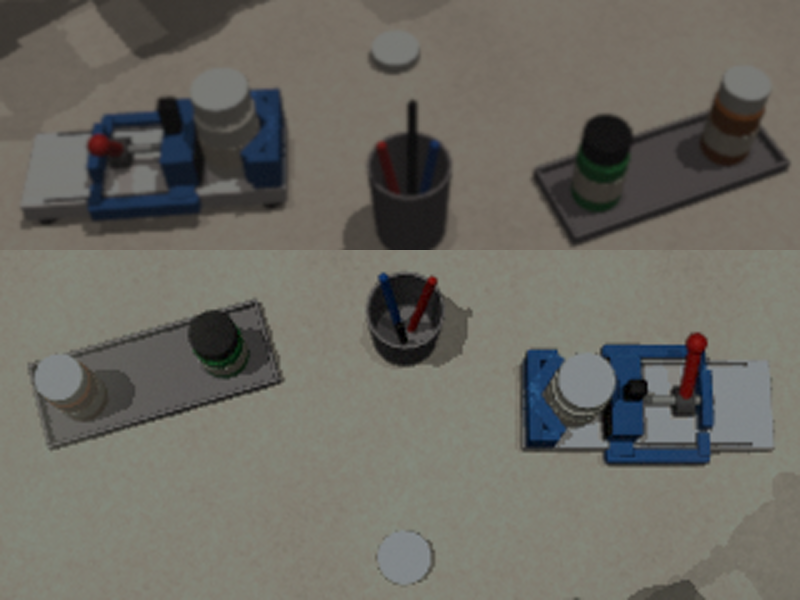

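Both views show the bottle upright between the V and the jaw, the lever leaning to +x (locked), and the other things where they stood.

```bash
python3 -c "
from plant import bot
print(bot.close_job())"
```

```text
the job is handed in; nothing more can be done
None
```

The white bottle is clamped upright against the V with the lever locked and the other items left in place; the job is handed in at about 34 s, though the lever briefly took about 40 N at each stop, right at the limit, and no verdict came back.

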